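Close up the bench cool box

TASK

Close up the sample cool box on the lab bench by pushing with the fingertips, without picking anything up: first fold the upright orange retainer flap fully down over the vials while the white lid still stands open, and only then swing the lid fully shut over it. Push gently, and leave the vials and everything else on the bench where they stand.

Things in the scene. Friction and masses are not known exactly. Their poses are not given: they have to be found in the camera images.
- coolbox: Blue open-topped cool box, fixed, 220 (own x) x 180 (own y) x 90 mm high, walls 12 mm, white vial rack inside. Origin: centre of its underside, on the bench; z up; yaw varies to 0.4 rad either way. Lid hinged along the rim of its +y side, flap just inside its -y side; both hinge axes run along its own x, so both swing parallel to its y-z plane.
- lid (a joint): White lid's angle, rad: 0 shut and level, pi/2 upright; starts 1.7 to 1.95, leaning back off the box (stop 2.0). Slab 220 (box x) x 180 (hinge to free edge) x 22 mm, 250 g. Stiff hinge, about 0.4 N m: stays where left, never falls, needs 2 to 5 N at its free half right to the stop at 0. Outer face (blue panel) faces away from the box when open, up when shut. A standing flap blocks it.
- flap (a joint): Orange flap's angle, rad: 0 folded down, level over the vials; pi/2 upright; starts 1.4 to 1.7 (stop 1.8). Plate 180 (box x) x 130 (hinge axis to free edge) x 6 mm, 80 g, mid-plane through the hinge axis. Stiff hinge, about 0.1 N m: stays where left, needs 1 to 2 N at its free half right to the stop at 0. Push the face turned away from the lid. Folded, its top is 75 mm above the bench.
- lid_hinge (a point): Middle of the lid's hinge axis, in the box frame at (0, +90, +90) mm: at the outer top edge of the +y wall. The shut lid reaches from here 180 mm toward the box's -y, its underside at this height, its top 22 mm above it.
- flap_hinge (a point): Middle of the flap's hinge axis, in the box frame at (0, -72, +72) mm. The folded-down flap reaches from here 130 mm toward the box's +y.
- lid_edge (a point): Point on the lid: middle of its free edge, on the outer face (180 mm from the hinge axis along the lid, 22 mm out).
- flap_edge (a point): Point on the flap: middle of its free edge, on the face that is outside when upright and on top when folded (130 mm from the hinge axis along the flap, 3 mm out).
- vial0: Loose sample vial with a red cap, upright, 18 mm across, 42 mm tall, standing in the rack inside the cool box below the flap's folded-down place; origin at the centre of its underside. It stays where it is.
- vial1: Loose sample vial with a green cap, upright, 18 mm across, 42 mm tall, standing in the rack inside the cool box below the flap's folded-down place; origin at the centre of its underside. It stays where it is.
- vial2: Loose sample vial with a blue cap, upright, 18 mm across, 42 mm tall, standing in the rack inside the cool box below the flap's folded-down place; origin at the centre of its underside. It stays where it is.
- wellplate: Loose clear well plate with a white top, 85 x 127 x 15 mm high, beyond the box; origin at the centre of its underside. Not to be moved.
- tipbox: Loose pipette-tip box, white with a pink cover, 119 x 84 x 72 mm high, on the lid's side of the box; origin at the centre of its underside. Not to be moved.
- jar: Loose amber jar with a white cap, 56 mm across, 70 mm tall, on the flap's side of the box; origin at the centre of its underside. Not to be moved.
- bottle: Loose glass bottle with an orange cap, 66 mm across, 150 mm tall, to the far left or right; origin at the centre of its underside. Not to be moved.
- cup: Loose paper cup with blue stripes, 84 mm across the rim, 110 mm tall, to the far left or right; origin at the centre of its underside. Not to be moved.

How it is judged:
By the outcome, as a careful person would: the job done as asked, in the order asked, and still so for the second after the job is handed in, with the robot touching nothing.
It also fails if it takes over 61 s, if anything falls off the work surface, if the arm or the gripper's body presses on something with over 40 N, if the wrist force passes 120 N, or if a joint passes its speed limit or range.

ROBOT

A 6-joint arm with a two-finger parallel gripper is mounted at the origin on the work surface. World frame = base frame: x ahead of the robot, y to its left, z up, the work surface at z = 0. Lengths are in m, angles in rad, forces in N, time in s.
With the tool pointing down it reaches from about 0.35 to 0.975 m from the base axis. Payload 7.1 kg.
Tool frame: the origin (TCP) lies midway between the tips of the shut fingers; the grasp point (between the pads) lies 19 mm behind it; z points along the fingers, x is the direction in which the jaws open and shut, and the axes are right-handed (so a half turn about z gives the same grasp; the last joint's range is limited). The gripper opens to 88 mm and grips with 3 to 60 N. Pads are 20 mm wide; open, the fingers measure 115 mm over their backs; the gripper's body (75 mm by 178 mm) begins 61 mm behind the grasp point.
Start: joints at [1.255, 0.423, 1.63, -0, 1.089, -0.019], TCP at [0.183, 0.598, 0.223] pointing down, gripper open.
Joint ranges: [-3, 3], [-0.9, 2.11], [0.09, 2.58], [-1.31, 4.45], [0.11, 2.69], [-2.54, 2.54]. Speed limits (rad/s): [2.39, 2.39, 3.01, 3.14, 3.14, 3.14].

INTERFACE

Orientations are given as a unit quaternion [w, x, y, z].
In Python, from station import move_pose, movel, movej, command_gripper, wait, inverse_kinematics, read_camera, camera_info, MotionError, job_done, get_time, get_joint_pos, get_qvel, get_effort, get_tcp_pos, get_ee_rot, get_ft_force, get_ft_torque, get_grip_width gives the robot as it stands. Calls block until the motion is done:
- move_pose(position, orientation): joint-space move of the TCP to a pose.
- movel(position, frame=None, v=0.15, until_force=None): straight line of the TCP; frame=None keeps the orientation; v is the mean speed in m/s. With until_force (N) it stops when the force on the tool has changed by that much, and returns True; else False.
- movej(angles): joint-space move.
- command_gripper(opening): opening from 0.0 (shut) to 1.0 (fully open); the grip force is fixed at half the most; returns when the fingers have stopped.
- wait(seconds).
- inverse_kinematics(position, orientation): joint angles nearest the present ones, or None.
- read_camera(name): name is "side" or "top" or "wrist"; returns the picture (480x640x3 uint8, red, green, blue); there is no depth.
- camera_info(name): a dict with "intrinsics" (3x3 intrinsics, pixels), "T" (4x4, takes a point from camera to world coordinates); the wrist camera has in their place "tool_from_camera" (4x4, takes a point from camera to tool coordinates, whose origin is the TCP and whose axes are the tool frame's). Camera axes: x right, y up, looking along -z (the intrinsics and any distortion apply to the point x, -y, -z); pixel columns grow to the right and rows downward; lengths in m; the calibration is good to about 2 mm. The wrist camera is an equidistant fisheye: a pixel r from the principal point sees the ray r / f radians off the axis. A picture is of the moment at which its call begins: read the wrist's pose just before it. camera_info takes no time and is no camera call.
A pose or a line that the arm cannot do raises MotionError and nothing moves.
- job_done(): hands the job in, once; it reports no verdict.
Readings, each from a call of its own:
- get_time(): time.
- get_joint_pos(): joint angles.
- get_qvel(): joint speeds.
- get_effort(): joint torques, N m.
- get_tcp_pos(): TCP position.
- get_ee_rot(): TCP orientation.
- get_ft_force(): force on the tool from outside, world axes, zero at the start.
- get_ft_torque(): the same for the moment, N m.
- get_grip_width(): opening from 0.0 (shut) to 1.0 (fully open).
Only numpy, scipy, OpenCV 4.12 (cv2) and the standard library are available. Lean on these libraries where they do the work, as an engineer would, in place of code of your own. Each camera call takes 0.05 s, during which the arm holds its last target.

## Working session

There is one attempt and no reset: what is moved stays moved. The work goes in short steps, each a Python script; the robot and the scene stay as the last script left them, time stands still between calls to the robot, and variables do not carry over. Pictures are saved under pics/ and viewed, and the job is handed in when it is done.

```bash
ls; mkdir -p pics; python3 - <<'E'
from station import *
import cv2,numpy as np
np.set_printoptions(precision=4,suppress=True)
for n in("side","top"):
    cv2.imwrite(f"pics/{n}0.png",read_camera(n)[:,:,::-1]); c=camera_info(n); print(c)
print(camera_info("wrist"))
print(get_time(),get_tcp_pos(),get_ee_rot())
E
```

```text
pics
{'intrinsics': array([[514.0836,   0.    , 313.6912],
       [  0.    , 514.0836, 242.4779],
       [  0.    ,   0.    ,   1.    ]]), 'T': array([[ 0.2543,  0.75  , -0.6105, -0.1276],
       [-0.967 ,  0.2059, -0.1498, -0.176 ],
       [ 0.0133,  0.6285,  0.7777,  1.0304],
       [ 0.    ,  0.    ,  0.    ,  1.    ]])}
{'intrinsics': array([[557.939 ,   0.    , 314.3833],
       [  0.    , 557.939 , 243.7883],
       [  0.    ,   0.    ,   1.    ]]), 'T': array([[ 0.0292,  0.9921, -0.1217,  0.4557],
       [-0.9995,  0.0305,  0.0087, -0.0028],
       [ 0.0123,  0.1214,  0.9925,  1.4312],
       [ 0.    ,  0.    ,  0.    ,  1.    ]])}
{'intrinsics': array([[371.6483,   0.    , 317.4454],
       [  0.    , 371.6483, 240.0734],
       [  0.    ,   0.    ,   1.    ]]), 'tool_from_camera': array([[ 1.    ,  0.0002,  0.0003,  0.0007],
       [ 0.0003, -0.9525, -0.3045, -0.0849],
       [ 0.0002,  0.3045, -0.9525, -0.1628],
       [ 0.    ,  0.    ,  0.    ,  1.    ]])}
0.1 [0.1826 0.5972 0.222 ] [ 0.0004  0.8039  0.5948 -0.0005]
```

View pics/side0.png

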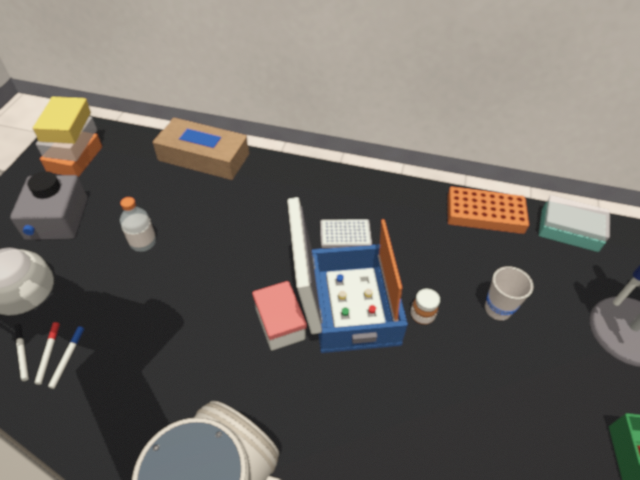

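View pics/top0.png

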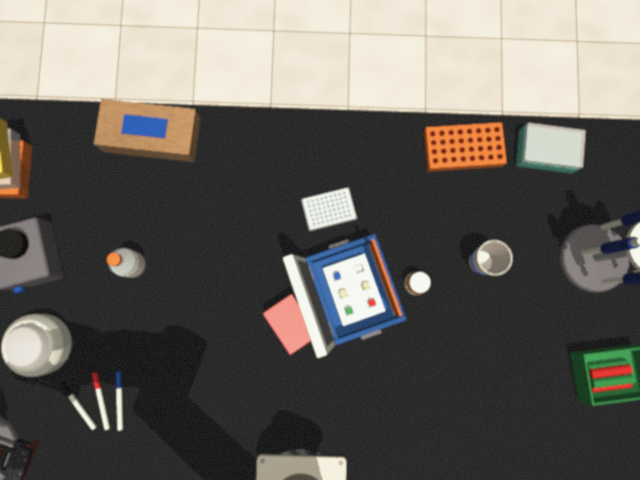

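```bash
python3 - <<'E'
import cv2
a=cv2.imread("pics/top0.png")[220:370,250:450]; cv2.imwrite("pics/topc.png",cv2.resize(a,None,fx=4,fy=4,interpolation=cv2.INTER_CUBIC))
a=cv2.imread("pics/side0.png")[190:360,240:450]; cv2.imwrite("pics/sidec.png",cv2.resize(a,None,fx=3.5,fy=3.5,interpolation=cv2.INTER_CUBIC))
E
```

```text
(no output)
```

View pics/topc.png

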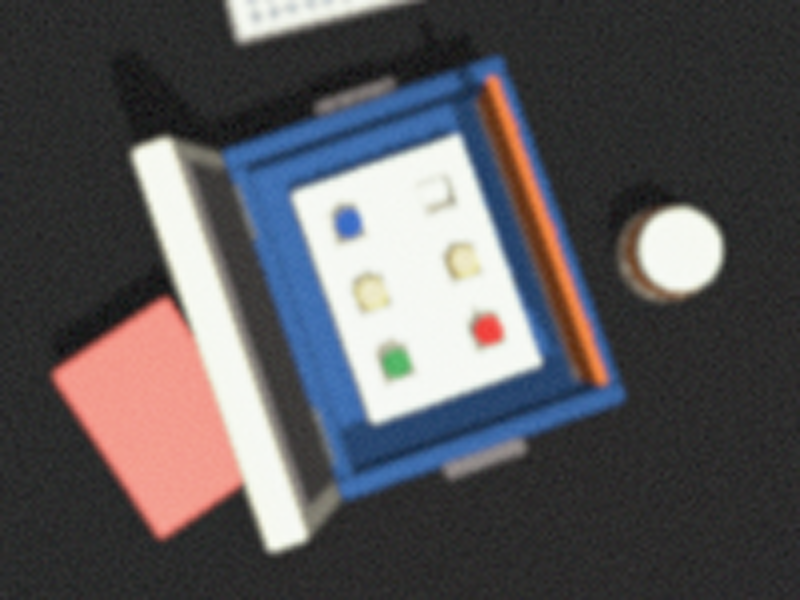

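View pics/sidec.png

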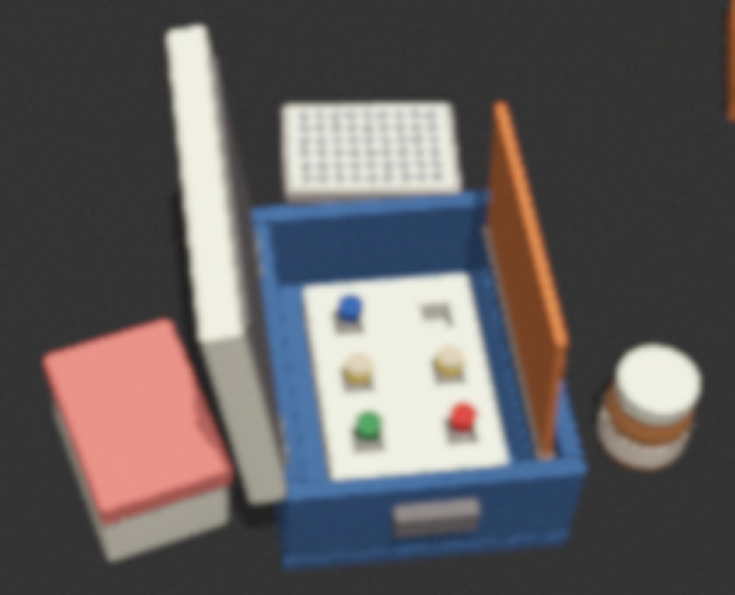

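```bash
cat > geo.py <<'E'
import numpy as np
def proj(c,P):
    T=c['T'];K=c['intrinsics'];p=(np.asarray(P)-T[:3,3])@T[:3,:3]
    return np.array([K[0,2]+K[0,0]*p[0]/-p[2],K[1,2]+K[1,1]*(-p[1])/-p[2]])
def b2w(q,p):
    c,s=np.cos(q[2]),np.sin(q[2]);return np.array([q[0]+c*p[0]-s*p[1],q[1]+s*p[0]+c*p[1],p[2]])
def lid(a,x,d,o): return np.array([x,.09-d*np.cos(a)+o*np.sin(a),.09+d*np.sin(a)+o*np.cos(a)])
def flap(b,x,d,o): return np.array([x,-.072+d*np.cos(b)-o*np.sin(b),.072+d*np.sin(b)+o*np.cos(b)])
E
cat > fit.py <<'E'
import numpy as np
from geo import *
from station import *
from scipy.optimize import least_squares
np.set_printoptions(precision=4,suppress=True)
C={n:camera_info(n) for n in("top","side")}
B=lambda x,y,z:(lambda q:np.array([x,y,z]))
L=lambda x,d,o:(lambda q:lid(q[3],x,d,o))
F=lambda x,d,o:(lambda q:flap(q[4],x,d,o))
obs=[("top",500,58,B(.11,-.09,.09)),("top",623,398,B(-.11,-.09,.09)),("top",342,497,B(-.11,.09,.09)),("top",225,150,B(.11,.09,.09)),
("top",133,150,L(.11,.18,.022)),("top",175,137,L(.11,.18,0)),("top",270,552,L(-.11,.18,.022)),("top",307,540,L(-.11,.18,0)),
("top",492,77,F(.09,.13,0)),("top",599,385,F(-.09,.13,0)),
("side",585,467,B(-.11,-.09,.09)),("side",284,492,B(-.11,.09,.09)),("side",252,212,B(.11,.09,.09)),("side",567,542,B(-.11,-.09,0)),("side",284,567,B(-.11,.09,0)),
("side",167,32,L(.11,.18,.022)),("side",208,27,L(.11,.18,0)),("side",203,340,L(-.11,.18,.022)),("side",243,333,L(-.11,.18,0)),("side",250,503,L(-.11,0,.022)),
("side",500,103,F(.09,.13,0)),("side",562,343,F(-.09,.13,0))]
def px(o): return np.array([250+o[1]/4,220+o[2]/4]) if o[0]=="top" else np.array([240+o[1]/3.5,190+o[2]/3.5])
def res(q): return np.concatenate([proj(C[o[0]],b2w(q,o[3](q)))-px(o) for o in obs])
s=least_squares(res,[.45,-.07,.3,1.8,1.55],loss='soft_l1')
print(s.x); r=res(s.x).reshape(-1,2)
for o,e in zip(obs,r): print(o[:3],e)
E
python3 fit.py
```

```text
[ 0.5166 -0.1172  0.3628  1.7206  1.4948]
('top', 500, 58) [ 0.5156 -1.6395]
('top', 623, 398) [ 1.0472 -0.3658]
('top', 342, 497) [ 0.2098 -0.027 ]
('top', 225, 150) [-0.7515 -0.5954]
('top', 133, 150) [ 0.0584 -1.232 ]
('top', 175, 137) [-0.6706 -1.508 ]
('top', 270, 552) [ 0.1818 -1.036 ]
('top', 307, 540) [ 0.975  -1.4485]
('top', 492, 77) [-0.124  -0.9991]
('top', 599, 385) [ 0.9811 -0.9693]
('side', 585, 467) [0.351  2.6617]
('side', 284, 492) [0.5992 3.0489]
('side', 252, 212) [-1.1554 -0.6892]
('side', 567, 542) [-0.7972  1.5784]
('side', 284, 567) [-0.4476  1.747 ]
('side', 167, 32) [ 0.3456 -0.0121]
('side', 208, 27) [-0.826  -0.4067]
('side', 203, 340) [-0.7923  0.8672]
('side', 243, 333) [-0.0918  0.8573]
('side', 250, 503) [-0.2168  1.6094]
('side', 500, 103) [-0.3575  0.4634]
('side', 562, 343) [-0.5076  1.3353]
```

```bash
cat >> geo.py <<'E'
Q=np.array([.5166,-.1172,.3628,1.7206,1.4948])
from scipy.spatial.transform import Rotation as R
def ori(sign,tilt=0):
    """tool y = sign*box y, tool z down"""
    c,s=np.cos(Q[2]),np.sin(Q[2]); y=sign*np.array([-s,c,0]); z=np.array([0,0,-1.]); x=np.cross(y,z)
    q=R.from_matrix(np.column_stack([x,y,z])).as_quat(); return np.array([q[3],*q[:3]])
def W(x,y,z): return b2w(Q,np.array([x,y,z]))
def w2b(p):
    d=np.array(p)-np.array([Q[0],Q[1],0]);c,s=np.cos(Q[2]),np.sin(Q[2]);return np.array([c*d[0]+s*d[1],-s*d[0]+c*d[1],d[2]])
E
python3 - <<'E'
from station import *
from geo import *
np.set_printoptions(precision=3,suppress=True)
for s in(1,-1):
  for p in[(0,-.12,.4),(0,-.12,.18),(0,.02,.075),(0,.2,.4),(0,.2,.22),(0,-.04,.112)]:
    print(s,p,inverse_kinematics(W(*p),ori(s)))
print([b2w(Q,flap(Q[4],0,.1,.003)),w2b(b2w(Q,flap(Q[4],0,.1,.003)))],w2b(b2w(Q,lid(Q[3],0,.18,.022))))
E
```

```text
1 (0, -0.12, 0.4) [-0.409  0.245  1.476 -0.     1.421  2.37 ]
1 (0, -0.12, 0.18) [-0.409  0.444  1.709 -0.     0.989  2.37 ]
1 (0, 0.02, 0.075) None
1 (0, 0.2, 0.4) None
1 (0, 0.2, 0.22) None
1 (0, -0.04, 0.112) [-0.305  0.474  1.863 -0.     0.805  2.474]
-1 (0, -0.12, 0.4) [-0.409  0.245  1.476 -0.     1.421 -0.772]
-1 (0, -0.12, 0.18) [-0.409  0.444  1.709 -0.     0.989 -0.772]
-1 (0, 0.02, 0.075) [-0.214  0.497  1.951 -0.     0.693 -0.577]
-1 (0, 0.2, 0.4) [ 0.129 -0.02   1.777 -0.     1.385 -0.234]
-1 (0, 0.2, 0.22) [ 0.129  0.169  2.002 -0.     0.971 -0.234]
-1 (0, -0.04, 0.112) [-0.305  0.474  1.863 -0.     0.805 -0.668]
[array([ 0.541, -0.18 ,  0.172]), array([ 0.   , -0.067,  0.172])] [0.    0.139 0.265]
```

```bash
cat >> geo.py <<'E'
def ori2(sign,dy):
    q=ori(sign); r=R.from_euler('z',dy)*R.from_quat([*q[1:],q[0]]); q=r.as_quat(); return np.array([q[3],*q[:3]])
E
python3 - <<'E'
from station import *
from geo import *
import cv2
np.set_printoptions(precision=3,suppress=True)
o=ori2(1,.2)
for b in np.linspace(1.5,0,6):
    p=flap(b,0,.09,.003); print(inverse_kinematics(W(0,p[1]-.012,p[2]),o) is not None,end=' ')
p=get_tcp_pos(); movel([p[0],p[1],.42],v=.25)
command_gripper(0.0)
move_pose(W(0,-.125,.42),o); print(get_time(),get_joint_pos())
cv2.imwrite("pics/side1.png",read_camera("side")[:,:,::-1]);cv2.imwrite("pics/top1.png",read_camera("top")[:,:,::-1])
E
```

```text
True True True True True True 5.575 [-0.414  0.24   1.439  0.     1.462  2.164]
```

View pics/side1.png

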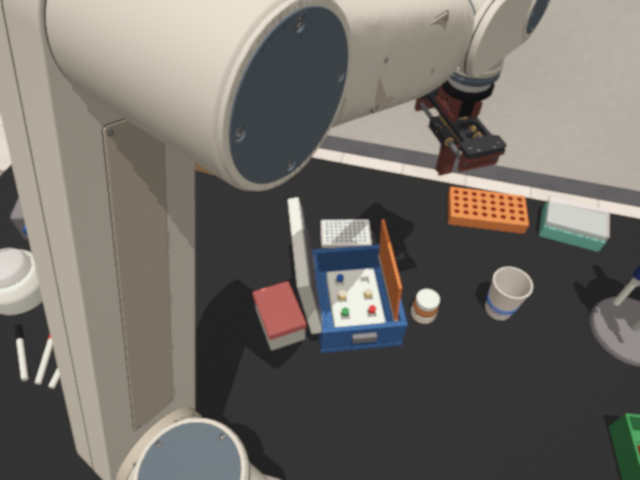

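View pics/top1.png

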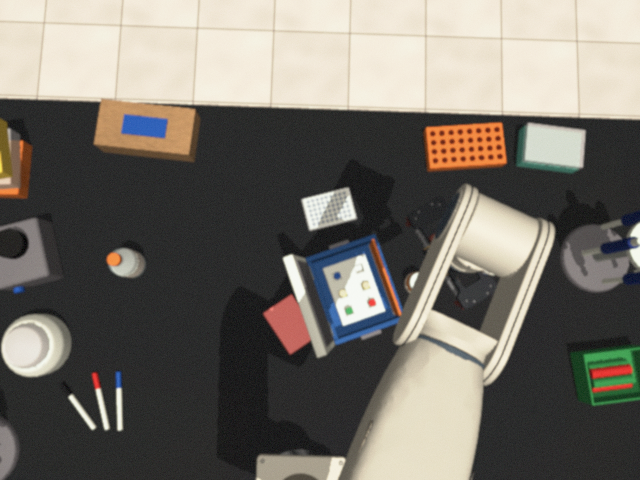

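```bash
python3 - <<'E'
from station import *
from geo import *
np.set_printoptions(precision=3,suppress=True)
A=[];y=[]
Js=[]
for p in[(0,-.12,.4),(0,-.12,.18),(0,-.02,.3),(.1,-.1,.15),(-.1,-.1,.2)]:
    w=W(*p); j=inverse_kinematics(w,ori2(1,.2)); 
    if j is None: continue
    r=np.hypot(w[0],w[1]); a,b=j[1],j[1]+j[2]
    A+= [[np.sin(a),np.sin(b),np.cos(a),np.cos(b),1,0],[np.cos(a),np.cos(b),-np.sin(a),-np.sin(b),0,1]]; y+=[r,w[2]]
s=np.linalg.lstsq(np.array(A),y,rcond=None);print(s[0],s[1])
# orientation dep: tilt -> tool length
for t in(0.2,):
    pass
w=W(0,-.12,.3)
for t in (0,.3):
    az=np.arctan2(w[1],w[0]); q=ori2(1,.2); ax=[-np.sin(az),np.cos(az),0]
    r=(R.from_rotvec(np.array(ax)*t)*R.from_quat([*q[1:],q[0]])).as_quat()
    j=inverse_kinematics(w,np.array([r[3],*r[:3]])); a,b=j[1],j[1]+j[2]; L=s[0]
    print(t,j,L[0]*np.sin(a)+L[1]*np.sin(b)+L[2]*np.cos(a)+L[3]*np.cos(b)+L[4]-np.hypot(w[0],w[1]), L[0]*np.cos(a)+L[1]*np.cos(b)-L[2]*np.sin(a)-L[3]*np.sin(b)+L[5]-w[2])
E
```

```text
[0.563 0.485 0.    0.077 0.    0.003] [0.]
0 [-0.409  0.316  1.603 -0.     1.223  2.17 ] 2.480334020615871e-06 4.956871185735068e-08
0.3 [-0.406  0.472  1.401 -0.005  1.569  2.173] 0.09150555142106731 -0.01382999078378705
```

```bash
python3 - <<'E'
from station import *
from geo import *
import cv2
np.set_printoptions(precision=3,suppress=True)
d=.092;h=.0125
p=flap(Q[4],0,d,.003)
movel(W(0,p[1]-h-.02,p[2]),v=.25)
f0=get_ft_force()
print(get_time(),w2b(get_tcp_pos()),f0)
for b in np.linspace(1.45,0.25,9):
    p=flap(b,0,d,.003)
    hit=movel(W(0,p[1]-h,p[2]),v=.12,until_force=6)
    print(round(b,2),hit,get_ft_force()-f0,w2b(get_tcp_pos()))
    if hit: break
print(get_time())
cv2.imwrite("pics/side2.png",read_camera("side")[:,:,::-1]);cv2.imwrite("pics/top2.png",read_camera("top")[:,:,::-1])
E
```

```text
6.85 [ 0.001 -0.101  0.165] [ 0.502 -0.347  0.133]
1.45 False [-1.02   0.19   0.762] [ 0.    -0.076  0.165]
1.3 False [ 0.482  0.4   -0.49 ] [-0.    -0.062  0.161]
1.15 False [-0.467 -0.586  0.01 ] [-0.    -0.049  0.157]
1.0 False [-0.551  0.081 -0.822] [-0.    -0.037  0.151]
0.85 False [-0.043  0.784 -0.614] [-0.    -0.026  0.143]
0.7 False [ 0.036 -0.385 -0.783] [-0.    -0.016  0.133]
0.55 False [-0.588  1.206 -0.755] [-0.    -0.008  0.122]
0.4 False [-0.556  0.582 -0.259] [-0.    -0.001  0.11 ]
0.25 False [-0.386  0.823 -0.153] [-0.     0.004  0.098]
9.3333
```

View pics/side2.png

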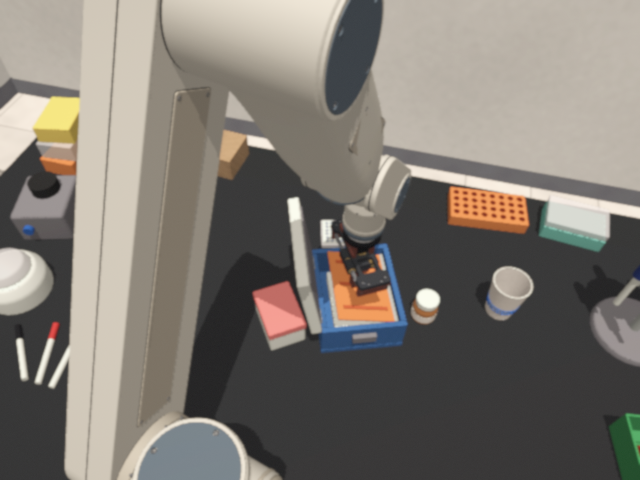

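View pics/top2.png

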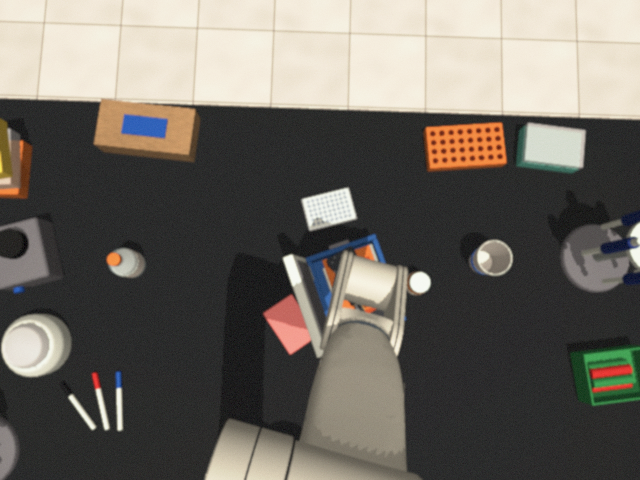

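The side view shows the flap mostly folded under the fingers at about (365,290). The lid is still open, with its edge at (295,200). Next is the final press down.

```bash
python3 - <<'E'
from station import *
from geo import *
import cv2
np.set_printoptions(precision=3,suppress=True)
h=.0125;d=.092
f0=get_ft_force()
for b in (.13,.04):
    p=flap(b,0,d,.003); print(movel(W(0,p[1]-h,p[2]),v=.06,until_force=6),get_ft_force(),w2b(get_tcp_pos()))
hit=movel(W(0,.0075,.066),v=.02,until_force=5)
print(hit,get_ft_force(),w2b(get_tcp_pos()))
wait(.1)
movel(W(0,-.04,.40),v=.3)
# go clear
move_pose(W(0,.215,.42),ori(-1))
print(get_time(),get_joint_pos())
cv2.imwrite("pics/side3.png",read_camera("side")[:,:,::-1]);t=read_camera("top")[:,:,::-1];cv2.imwrite("pics/top3.png",t)
cv2.imwrite("pics/side3c.png",cv2.resize(cv2.imread("pics/side3.png")[190:360,240:450],None,fx=3.5,fy=3.5,interpolation=cv2.INTER_CUBIC))
cv2.imwrite("pics/top3c.png",cv2.resize(t[220:370,250:450],None,fx=4,fy=4,interpolation=cv2.INTER_CUBIC))
E
```

```text
False [ 0.601  0.447 -0.118] [-0.     0.007  0.086]
False [-0.586  0.288 -0.288] [-0.     0.008  0.078]
True [-0.834  0.616  5.739] [0.    0.007 0.075]
13.875 [ 0.161 -0.037  1.75  -0.     1.428 -0.201]
```

View pics/side3c.png

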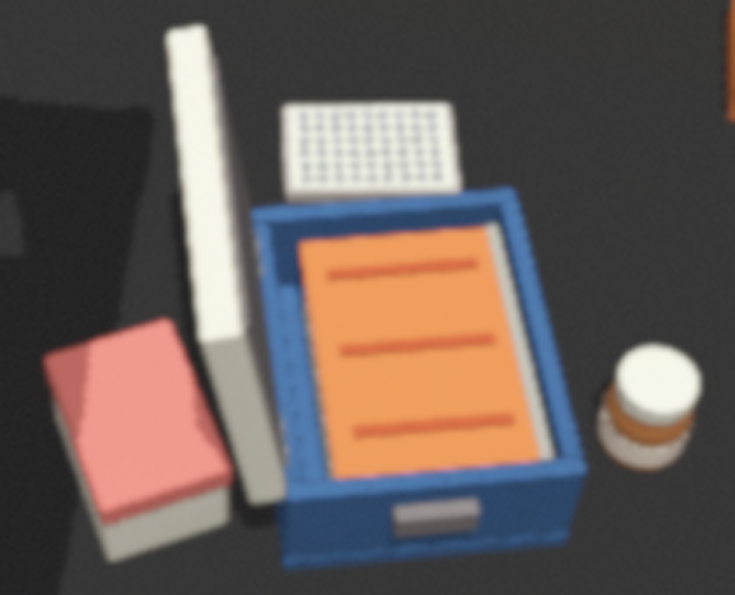

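View pics/top3.png

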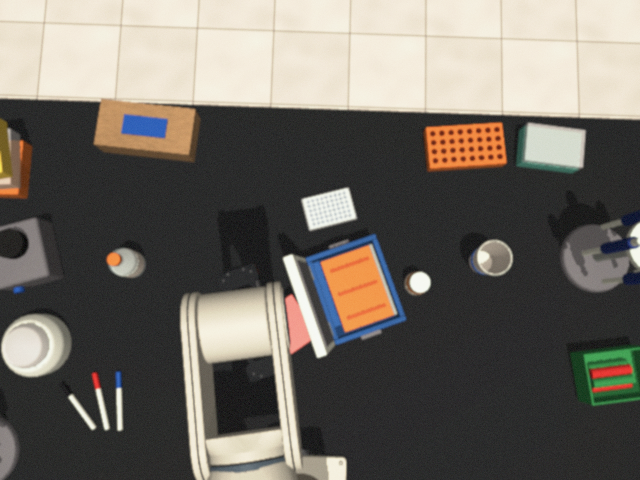

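The flap lies flat in the box, and the crop shows the lid edge unmoved at (167,32)–(203,340). Next I push the lid from behind.

```bash
python3 - <<'E'
from station import *
from geo import *
import cv2
np.set_printoptions(precision=3,suppress=True)
d=.145;h=.010;o=ori(-1)
for a in np.linspace(1.7,0,8):
    p=lid(a,0,d,.022); assert inverse_kinematics(W(0,p[1]+h,p[2]),o) is not None,a
movel(W(0,.180,.23),v=.25)
f0=get_ft_force(); print(get_time(),f0)
for a in np.linspace(1.6,0.2,11):
    p=lid(a,0,d,.022)
    hit=movel(W(0,p[1]+h,p[2]),v=.12,until_force=9)
    print(round(a,2),hit,get_ft_force()-f0,w2b(get_tcp_pos()))
    if hit: break
print(get_time())
cv2.imwrite("pics/side4.png",read_camera("side")[:,:,::-1])
E
```

```text
14.9 [1.491 1.282 0.697]
1.6 False [-1.663 -1.95  -0.907] [0.    0.126 0.235]
1.46 False [-1.614 -1.246 -0.378] [-0.     0.106  0.236]
1.32 False [-1.705 -1.472 -1.081] [-0.     0.085  0.236]
1.18 False [-1.074 -1.423 -1.361] [-0.     0.065  0.232]
1.04 False [-1.934 -0.962 -0.566] [-0.     0.045  0.226]
0.9 False [-0.31  -1.301 -1.119] [-0.     0.027  0.217]
0.76 False [-1.205 -2.122 -0.415] [-0.     0.01   0.205]
0.62 False [-1.688 -1.14  -1.623] [-0.    -0.005  0.192]
0.48 False [-1.866 -1.467 -0.73 ] [-0.    -0.018  0.176]
0.34 False [-1.825 -1.78  -1.363] [-0.    -0.029  0.159]
0.2 False [-1.474 -0.63  -1.129] [-0.    -0.038  0.14 ]
18.75
```

View pics/side4.png

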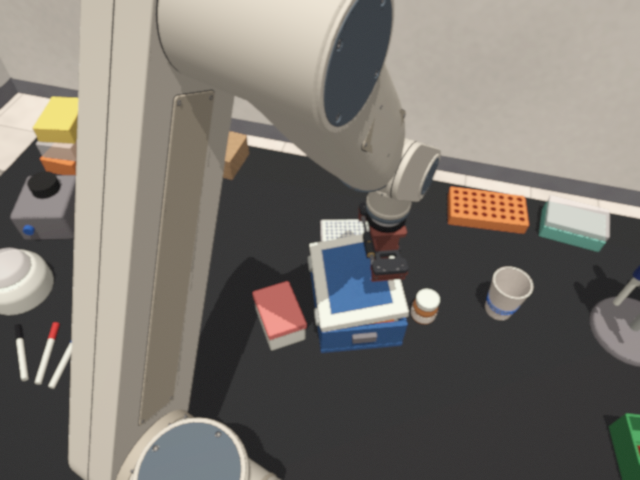

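The lid is almost shut, with its near edge at about (360,315). A final gentle press should seat it.

```bash
python3 - <<'E'
from station import *
from geo import *
import cv2
np.set_printoptions(precision=3,suppress=True)
d=.145;h=.010
for a in (.1,.03):
    p=lid(a,0,d,.022)
    print(movel(W(0,p[1]+h,p[2]),v=.06,until_force=9),get_ft_force(),w2b(get_tcp_pos()))
hit=movel(W(0,-.045,.100),v=.02,until_force=8)
print(hit,get_ft_force(),w2b(get_tcp_pos()))
wait(.1)
movel(W(0,-.045,.40),v=.3)
movej([1.2,*get_joint_pos()[1:]])
print(get_time(),get_ft_force())
for n,(y0,y1,x0,x1,f) in dict(side=(190,360,240,450,3.5),top=(220,370,250,450,4)).items():
    im=read_camera(n)[:,:,::-1]; cv2.imwrite(f"pics/{n}5.png",im)
    cv2.imwrite(f"pics/{n}5c.png",cv2.resize(im[y0:y1,x0:x1],None,fx=f,fy=f,interpolation=cv2.INTER_CUBIC))
    a=cv2.imread(f"pics/{n}0.png"); 
C={n:camera_info(n) for n in("top","side")}
for a in (0,.05):
  for x in(.11,-.11):
    for o in (0,.022):
      w=b2w(Q,lid(a,x,.18,o)); t=proj(C['top'],w);s=proj(C['side'],w)
      print(a,x,o,(t-[250,220])*4,(s-[240,190])*3.5)
E
```

```text
False [0.302 0.387 0.373] [-0.    -0.042  0.126]
False [ 0.208 -0.047 -0.096] [-0.    -0.044  0.116]
True [-1.838  1.42   7.91 ] [ 0.    -0.045  0.112]
23.8333 [ 0.25  -0.304 -0.762]
0 0.11 0 [502.005  51.48 ] [514.386 189.583]
0 0.11 0.022 [506.459  46.301] [518.511 168.793]
0 -0.11 0 [627.144 396.572] [586.179 476.336]
0 -0.11 0.022 [633.766 397.047] [592.005 457.492]
0.05 0.11 0 [503.459  49.502] [515.728 181.178]
0.05 0.11 0.022 [506.222  44.859] [518.249 160.292]
0.05 -0.11 0 [629.47 396.89] [588.166 468.736]
0.05 -0.11 0.022 [634.403 397.997] [592.205 449.827]
```

View pics/side5c.png

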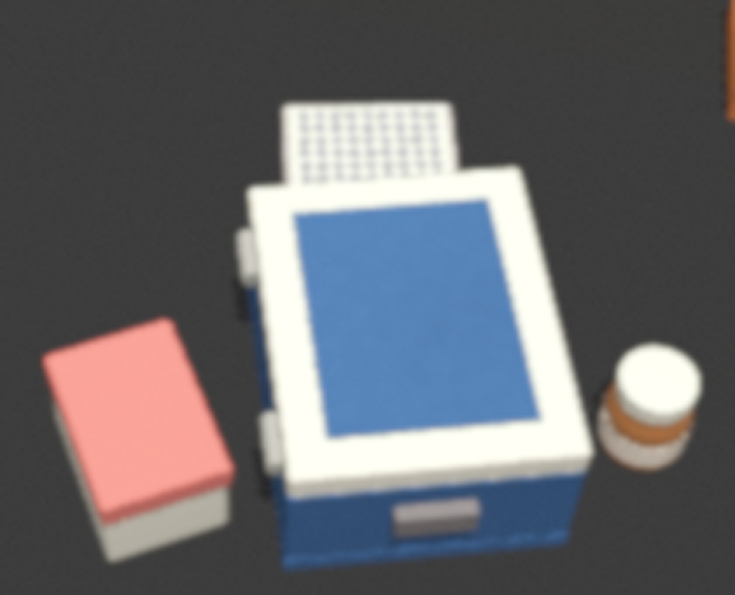

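View pics/top5c.png

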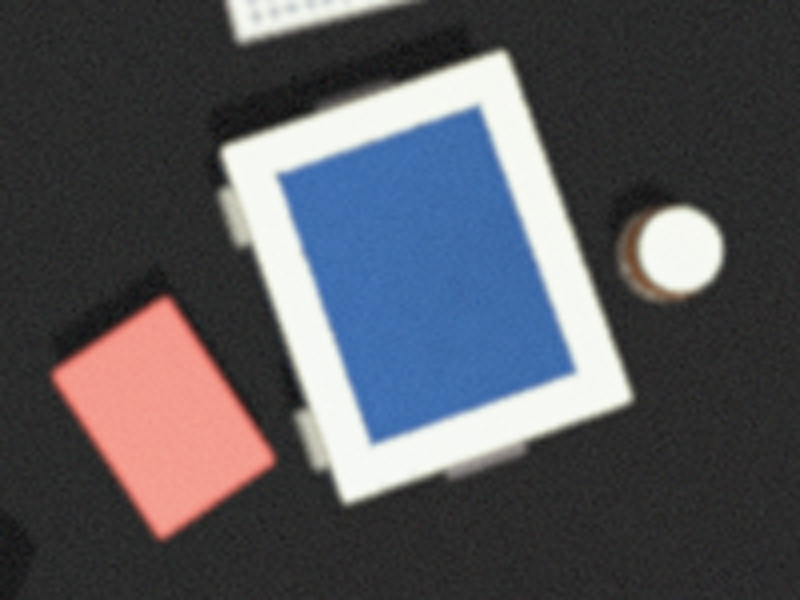

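View pics/top5.png

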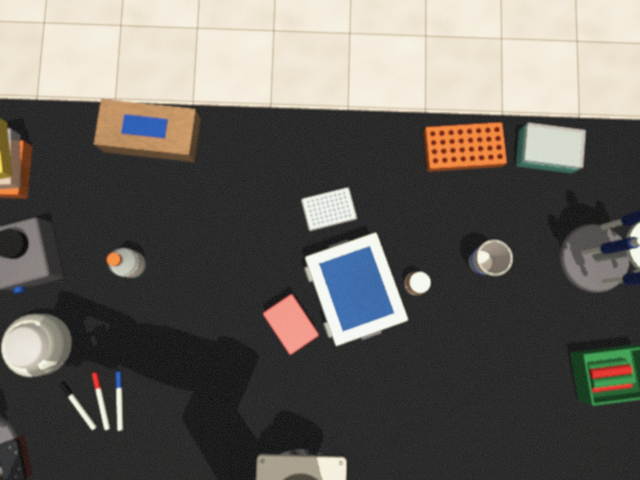

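```bash
python3 -c "
from station import *
job_done(); print(get_time())"
```

```text
the job is handed in; nothing more can be done
the job is handed in; nothing more can be done
```

The cool box is closed in the order you asked. I folded the flap down with shut fingertips while the lid stood open, then swung the lid shut over it. I handed the job in with the robot clear of everything, at about 24 s of robot time.

- **Flap:** the final press met the stop with the fingertips at 75 mm height and about 6 N, which matches the given folded height. The pictures taken before closing the lid show the flap flat and the lid unmoved.
- **Lid:** the final press met the stop at 112 mm and about 8 N, which matches the given top of the shut lid. In the last top and side pictures, the lid's free-edge corners are within about 2 pixels of where a shut lid should appear.
- **Other objects:** the well plate, tip box, jar, bottle and cup appear unmoved between the first and last top pictures. The vials are now hidden under the flap, so I could not check them at the end. The fingers never reached below the flap's folded level.
- **Disagreement:** the initial pose fit left a mismatch of up to 3 pixels (several mm), mostly along the box's own x. I accepted it because pushing does not depend much on that direction.

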